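# Snap a control board onto its barbed supports

### The arm

A 6-joint arm with a two-finger parallel gripper is mounted at the origin on a cart in front of the work surface, level with it; the furniture and walls round the work are solid. World frame = base frame: x ahead of the robot, y to its left, z up, the work surface at z = 0. Lengths are in m, angles in degrees, forces in N, time in s.
With the tool pointing down it reaches from about 0.325 to 0.775 m from the base axis. Payload 5.5 kg.
Tool frame: the origin (TCP) lies at the centre of the arm's flange, where the gripper is bolted on; the fingertips stand 182 mm ahead of it and the grasp point (between the pads) lies 163 mm ahead of it; z points along the fingers, y is the line along which they close (so a half turn about z gives the same grasp; the last joint's range is limited). The gripper opens to 88 mm and grips with 3 to 60 N. Pads are 20 mm wide; open, the fingers measure 115 mm over their backs; the gripper's body (75 mm by 178 mm) begins 61 mm behind the grasp point.
Start: joints at [61.954, 5.22, 70.514, -0, 104.267, -3.249], TCP at [0.252, 0.545, 0.405] pointing down, gripper open.
Joint ranges: [-164.24, 164.24], [-49.07, 125.15], [9.68, 141.18], [-86.29, 266.29], [3.28, 154.24], [-151.56, 151.56]. Speed limits (degrees/s): [147.25, 147.25, 172.46, 180, 180, 180].

### API

Orientations are given as [roll, pitch, yaw] about the fixed x, y, z axes, in that order (R = Rz(yaw) Ry(pitch) Rx(roll)).
In Python, from station import r gives the robot as it stands. The module is installed in compiled form; this text tells all that it offers. Calls block until the motion is done:
- r.reach(position, orientation): joint-space move of the TCP to a pose.
- r.servo_line(position, rotation=None, speed=0.15): straight line of the TCP; rotation=None keeps the orientation; speed is the mean speed in m/s.
- r.move_joints(angles): joint-space move.
- r.let_go() and r.grab(squeeze=None): open the fingers fully, or close them until they stop; squeeze is the grip in N (None keeps the last).
- r.wait(seconds).
- r.inverse_kinematics(position, orientation): joint angles nearest the present ones, or None.
- r.sense(): the state.
- r.snapshot(name): name is "scene" or "side" or "wrist"; returns a dict with "frame" (384x512x3 uint8, red, green, blue), "fx", "fy", "cx", "cy" (pixels), "dist_coeffs" ([k1, k2, p1, p2, k3] as OpenCV has them; the pictures are not rectified), "R" (3x3) and "t" (3): a world point X has camera coordinates R X + t. Camera axes: x right, y down, z forward; pixel columns grow to the right and rows downward; lengths in m; the calibration is good to about 2 mm. A picture is of the moment at which its call begins. There is no depth.
A pose or a line that the arm cannot do raises r.IKError and nothing moves.
- r.hand_in(): hands the job in; it is judged then, once.
The state is a dict: "clock": time; "joints": joint angles; "joint_vel": joint speeds; "joint_torque": joint torques, N m; "tcp_pos": TCP position; "orientation": TCP orientation; "contact_force": force on the tool from outside, world axes, zero at the start; "torque": the same for the moment, N m; "opening": finger opening in m; "gripper_force": force on a finger pad.
Only numpy, scipy, OpenCV 4.12 (cv2) and the standard library are available. Lean on these libraries where they do the work, as an engineer would, in place of code of your own. Each camera call takes 0.05 s, during which the arm holds its last target. There are 200 camera calls.

### The job

Fit the loose circuit board into the open control box: gently feel its four holes onto the noses of the barbed supports, terminal strip towards the cable glands, and push it down corner by corner until every support has clicked through and the board sits flat on all four. It is brittle, so push no harder than a click needs (10 to 15 N, never much over 20 N), and leave the mug, the parts bin and the screwdriver where they are.

Things in the scene. Friction and masses are not known exactly. Their poses are not given: they have to be found in the camera images.
- circuit_board: loose green circuit board, 112 (x) by 86 (y) by 3.2 mm, about 0.16 kg, lying components up. Origin: centre of its underside, z up; -x is its front edge with the green screw terminal strip (12 mm tall). 9 mm holes at (+-46, +-33) mm. Brittle: it cracks when all contact forces between it and the box add up to over 60 N, the barbs' sideways wedging included: one corner at a time is safe
- heat_sink_top (a point): centre of the top of the board's black finned heat sink: 44 mm (x) by 30 mm (y), in the board's middle, its top 30 mm above the board's underside. The handle to lift the board by, gripped across the 30 mm; beside it the board is bare out to its edges
- control_box: open dark grey control box base, fixed to the worktop, 180 (x) by 140 (y) mm, walls 32 mm high, 3 mm thick. Origin: centre of its underside, z up. Inside, a metal plate with four white barbed supports at (+-46, +-33) mm from the plate's centre. It was screwed down by eye: square, but up to 6 mm off its centre in x and in y and packed up 0 to 4 mm; to be seen or felt
- box_glands (a point): middle of the box's front wall (its -x side), which carries three black cable glands; the board's terminal strip belongs on this side. The supports' shoulders, round, 15 mm across, that the board must end on, stand 16 to 20 mm above the worktop, as the plate is packed
- hole_fl (a point): centre of the board's front left hole (front: terminal side; left: the board's +y), at the underside. Bare board to press on reaches 26 mm from each hole along x towards the middle: press some 14 mm inboard of the hole, at its y, not on it (the nose comes up through it)
- hole_fr (a point): centre of the board's front right hole (front: terminal side; left: the board's +y), at the underside. A board lowered off the mark stops on the noses, underside 13.5 mm above the shoulders (29.5 to 33.5 mm above the worktop); pressed on or run into them there with over 35 N it bends them: land at 15 mm/s or less
- hole_bl (a point): centre of the board's back left hole (front: terminal side; left: the board's +y), at the underside. With all four noses within about 2 mm of the holes' centres the board sinks, centring itself under a light push of some 8 N, and rests on the barbs 7 to 8 mm above the shoulders (23 to 28 mm above the worktop)
- hole_br (a point): centre of the board's back right hole (front: terminal side; left: the board's +y), at the underside. Home on the hard shoulder it is 7 to 8 mm lower than it rested on the barb; about 1 mm of play is normal
- barb_fl (a joint): squeeze of the box's front left barb (front: gland side; left: the box's +y), m: 0 sprung out, both before the board goes on and when clicked through; 0.0012 while the hole passes it. Each head is split in two halves that spring apart along x; 7 mm wide in y, 11.4 mm in x at the barb (4.5 mm above the shoulder), tapering to a slim nose, 4 by 2.4 mm, 13.5 mm above the shoulder
- barb_fr (a joint): squeeze of the box's front right barb (front: gland side; left: the box's +y), m: 0 sprung out, both before the board goes on and when clicked through; 0.0012 while the hole passes it. Pushed beside its hole, each corner takes 9 to 15 N until its barb gives, then drops through with little force, clicks and meets the hard shoulder
- barb_bl (a joint): squeeze of the box's back left barb (front: gland side; left: the box's +y), m: 0 sprung out, both before the board goes on and when clicked through; 0.0012 while the hole passes it. All four barbs squeezed over 0.8 mm at once (a flat push of some 27 N) bow and crack the board; one corner goes home while the others still rest on their barbs; 20 N on a corner already home does no harm
- barb_br (a joint): squeeze of the box's back right barb (front: gland side; left: the box's +y), m: 0 sprung out, both before the board goes on and when clicked through; 0.0012 while the hole passes it. A corner let go half way, barb still squeezed, is not home
- mug: striped mug, 86 mm across, 90 mm tall, bystander; origin at the centre of its underside
- parts_bin: blue open parts bin with screws, 150x106x65 mm, bystander; origin at the centre of its underside
- screwdriver: red-handled screwdriver, 205 mm long, bystander; origin at the middle of its underside

How it is judged (in metres and radians):
At the end, for the whole second after the job is handed in: the board is snapped down on all four supports, terminals to the glands: each hole's underside lower than 21.3 mm above the box's underside with its barb sprung out again (squeezed less than 0.4 mm), board centre within 12 mm of the box's and square with it within 0.06 rad, at rest and let go (z of each of hole_fl, hole_fr, hole_bl, hole_br in the frame of control_box below 0.0213 m and value of joint each of barb_fl, barb_fr, barb_bl, barb_br below 0.0004 m and horizontal distance between circuit_board and control_box below 0.012 m and angle between the x axis of circuit_board and the x axis of control_box, either way round below 0.06 rad and x of hole_fl in the frame of control_box below 0 m and linear speed of circuit_board below 0.01 m/s); the robot touches nothing.
It fails at once if the noses are bent: the board, still standing on top of them (its underside over 29 mm above the box's), is pressed on them with more than 35 N (z of circuit_board in the frame of control_box above 0.029 m and contact force between circuit_board and control_box above 35 N).
It fails at once if the board is cracked: it and the box press on one another with more than 60 N, all contacts added up (contact force between circuit_board and control_box above 60 N).
It fails at once if the board is bowed: all four barbs are forced (squeezed by more than 0.8 mm) at the same time instead of corner by corner (value of joint each of barb_fl, barb_fr, barb_bl, barb_br above 0.0008 m).
It fails at once if a bystander (mug, parts bin or screwdriver) is moved by more than 30 mm (distance of any of mug, parts_bin, screwdriver from where it was at the start of the episode above 0.03 m).
It also fails if it takes over 72 s, if anything falls off the work surface, if the arm or the gripper's body presses on something with over 40 N, if the wrist force passes 120 N, or if a joint passes its speed limit or range.

## Working session

There is one attempt and no reset: what is moved stays moved. The work goes in short steps, each a Python script; the robot and the scene stay as the last script left them, time stands still between calls to the robot, and variables do not carry over. Pictures are saved under pics/ and viewed, at most 10 in all, crops included, and the job is handed in when it is done.

```bash
mkdir -p pics; python3 - <<'E'
from station import r
import cv2,numpy as np
for n in ["scene","side","wrist"]:
    s=r.snapshot(n); np.savez(f"pics/{n}0.npz",**s)
    cv2.imwrite(f"pics/{n}0.png",s["frame"][:,:,::-1])
    R=np.array(s["R"]);print(n,s["fx"],s["cx"],s["cy"],-R.T@np.array(s["t"]),R[2],s["dist_coeffs"])
a=cv2.imread("pics/scene0.png");b=cv2.imread("pics/side0.png")
cv2.imwrite("pics/a.png",cv2.resize(a,(800,600)))
cv2.imwrite("pics/b.png",cv2.resize(b,(800,600)))
s=r.sense();print(s)
E
```

```text
scene 363.23931055307025 255.05689938463507 190.176817130891 [-0.11158395 -0.5536605   0.90695301] [ 0.52474323  0.51606863 -0.67699166] [-0.00452114  0.          0.          0.          0.        ]
side 460.6874818399287 252.81424322547207 186.75001098743164 [0.25238092 1.09106265 0.85307715] [ 0.22123783 -0.76050658 -0.61047815] [-0.00869159  0.          0.          0.          0.        ]
wrist 298.85791451949643 252.69877978985022 187.71565579123205 [0.17417012 0.5802441  0.38366944] [ 0.27689323 -0.13037448 -0.95201504] [-0.06850798  0.          0.          0.          0.        ]
{'clock': 0.15, 'joints': array([ 6.19562013e+01,  5.25476439e+00,  7.05673312e+01,  1.01549476e-03,
        1.04265178e+02, -3.24807212e+00]), 'joint_vel': array([-0.0432314 , -0.19105181, -0.16002511,  0.09869521, -0.01364081,
        0.02626203]), 'joint_torque': array([ 1.26332154e-03, -4.47039163e+01, -4.06912315e+01,  6.99210400e-02,
        2.73167779e-02, -1.03394459e-04]), 'tcp_pos': array([0.25165017, 0.5447376 , 0.40373722]), 'orientation': array([-1.79912922e+02, -5.92783082e-03,  1.55204518e+02]), 'contact_force': array([ 0.50339954,  0.62478017, -0.24874484]), 'torque': array([-0.03531331,  0.04118949, -0.03071352]), 'gripper_force': 0.0, 'opening': 0.08771621523589608}
```

View pics/a.png

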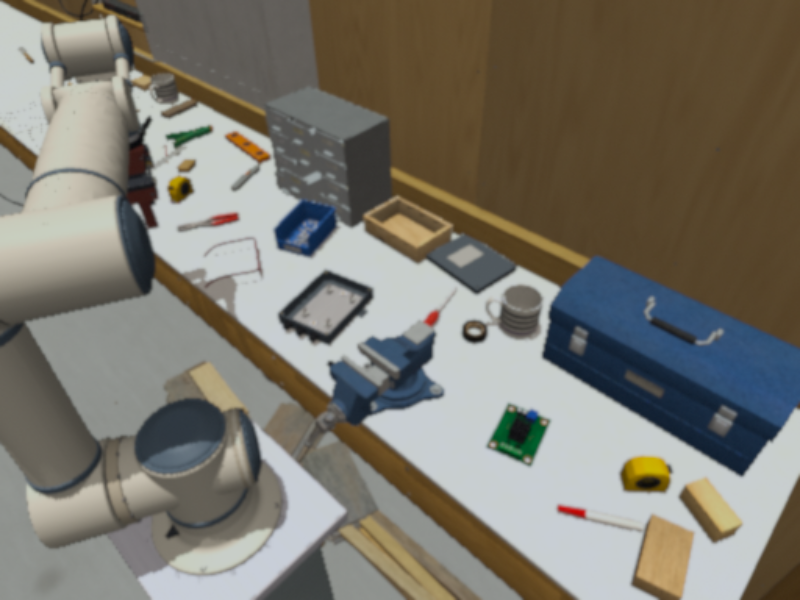

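View pics/b.png

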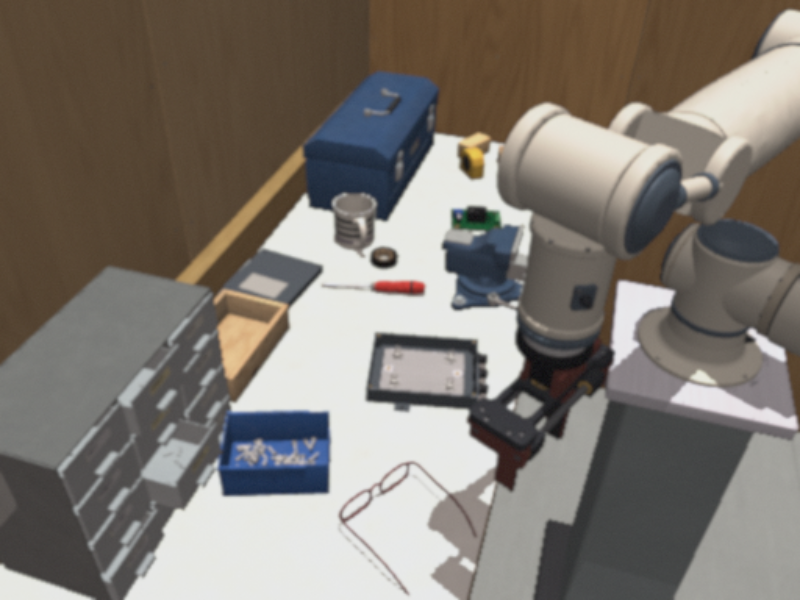

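Scene view (800×600): board at about (519,433), with its light-green terminal strip on the lower-left side near (508,452). The box is at about (326,306), its glands lower-left near (295,325), and the vise stands between the two. Side view: box at (425,370), glands on its right. Next I'll get coarse positions, then look closer with the wrist camera.

```bash
cat > h.py <<'E'
from station import r
import cv2,numpy as np
def K(s): return np.array([[s["fx"],0,s["cx"]],[0,s["fy"],s["cy"]],[0,0,1]],float)
def ray(s,uv):
    u=cv2.undistortPoints(np.array(uv,float).reshape(-1,1,2),K(s),np.array(s["dist_coeffs"],float)).reshape(-1,2)
    R=np.array(s["R"]);d=np.c_[u,np.ones(len(u))]@R
    return -R.T@np.array(s["t"]),d
def plane(s,uv,z):
    c,d=ray(s,uv);return c+d*((z-c[2])/d[:,2])[:,None]
def proj(s,X):
    return cv2.projectPoints(np.array(X,float).reshape(-1,3),cv2.Rodrigues(np.array(s["R"],float))[0],np.array(s["t"],float),K(s),np.array(s["dist_coeffs"],float))[0].reshape(-1,2)
def green(s,z=.0032):
    h=cv2.cvtColor(s["frame"],cv2.COLOR_RGB2HSV)
    m=cv2.inRange(h,(45,90,30),(85,255,255))
    m=cv2.morphologyEx(m,cv2.MORPH_CLOSE,np.ones((5,5)))
    c=cv2.findContours(m,0,2)[0]
    return c,m
E
python3 - <<'E'
from h import *
s=dict(np.load("pics/scene0.npz")); c,m=green(s)
for k in c:
    if cv2.contourArea(k)>150:
        P=plane(s,k.reshape(-1,2),.0032)[:,:2].astype(np.float32)
        print(k.reshape(-1,2).mean(0),cv2.minAreaRect(P))
f=1/1.5625
print("term",plane(s,[[508*f,452*f]],.012))
# box rim corners by eye scene
print(plane(s,np.array([[327,272],[373,291],[326,340],[280,311]])*f,.032))
t=dict(np.load("pics/side0.npz"))
print(plane(t,np.array([[375,335],[478,340],[480,400],[368,400]])*f,.032))
print("mug",plane(s,[[520*f,330*f]],0),"vise",plane(s,[[405*f,345*f]],.12), plane(s,[[425*f,395*f]],0))
E
```

```text
[332.23188406 278.66666667] ((0.46865230798721313, -0.28580448031425476), (0.10374409705400467, 0.07980701327323914), 13.947909355163574)
term [[ 0.41715266 -0.29813727  0.012     ]]
[[0.51565325 0.30183256 0.032     ]
 [0.54215141 0.17132349 0.032     ]
 [0.3665516  0.13465118 0.032     ]
 [0.35540296 0.27762275 0.032     ]]
[[0.54652684 0.19647705 0.032     ]
 [0.37400618 0.15201662 0.032     ]
 [0.34134384 0.29074544 0.032     ]
 [0.50802521 0.34627805 0.032     ]]
mug [[ 6.94311312e-01 -1.34555847e-01 -1.11022302e-16]] vise [[ 0.41042482 -0.05399746  0.12      ]] [[ 4.18638793e-01 -9.87548778e-02 -1.11022302e-16]]
```

```bash
cat >> h.py <<'E'
def look(name,xy,yaw,z=.33,back=.05):
    a=np.deg2rad(yaw)
    r.reach([xy[0]-back*np.cos(a),xy[1]-back*np.sin(a),z],[180,0,yaw]); r.wait(.3)
    s=r.snapshot("wrist"); np.savez(f"pics/{name}.npz",**s); return s
E
python3 - <<'E'
from h import *
s=look("box1",(.445,.23),14,.33); 
r.reach([.445,.1,.40],[180,0,14])
b=look("brd1",(.468,-.286),14,.33)
print(r.sense()["clock"],r.sense()["joints"])
im=np.hstack([s["frame"],b["frame"]])[:,:,::-1]
cv2.imwrite("pics/c.png",cv2.resize(s["frame"][:,:,::-1],(800,600)))
cv2.imwrite("pics/d.png",cv2.resize(b["frame"][:,:,::-1],(800,600)))
E
```

```text
4.575 [-3.91366618e+01 -8.13504744e+00  9.11790348e+01  1.43558851e-03
  9.69393539e+01  3.68177307e+01]
```

View pics/c.png

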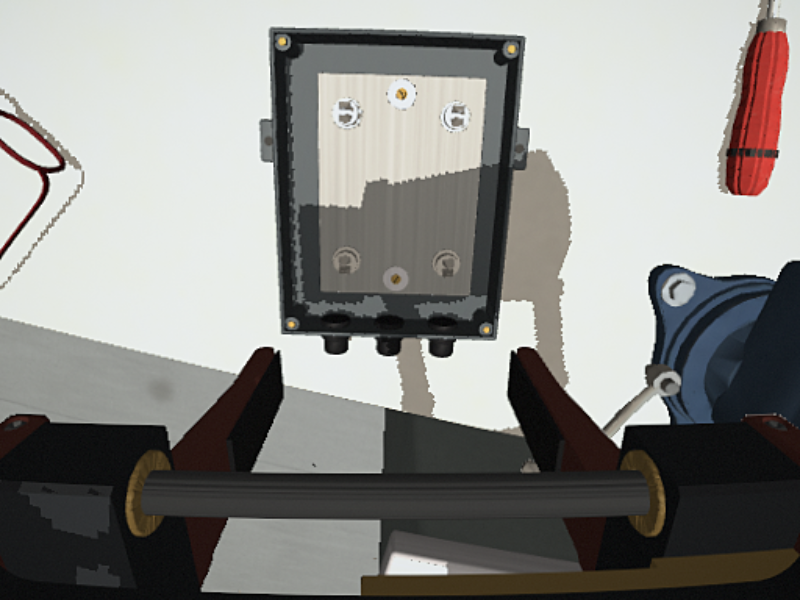

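View pics/d.png

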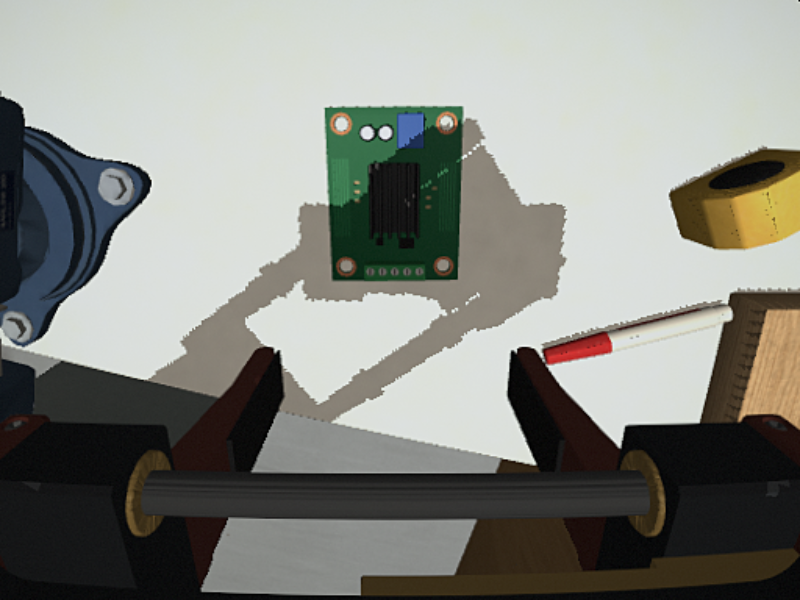

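Both wrist views show up = +x. Board (800×600): hole rings at (341,124), (447,123), (345,266), (443,266), terminals at the bottom. Box: supports at (346,113), (456,115), (346,262), (447,264), glands at the bottom. I'll refine these with colour masks and zoomed crops.

```bash
cat >> h.py <<'E'
H=np.array([[-46,33],[-46,-33],[46,33],[46,-33]])/1000. # fl fr bl br
def rigid(A,B):
    ca,cb=A.mean(0),B.mean(0);U,_,V=np.linalg.svd((A-ca).T@(B-cb));Rm=(U@V).T
    return cb-Rm@ca,np.degrees(np.arctan2(Rm[1,0],Rm[0,0])),(ca*0+cb)+(A-ca)@Rm.T-B
E
python3 - <<'E'
from h import *
b=dict(np.load("pics/brd1.npz")); s=dict(np.load("pics/box1.npz")); f=1/1.5625
h=cv2.cvtColor(b["frame"],cv2.COLOR_RGB2HSV)
m=cv2.inRange(h,(3,60,70),(22,255,255))
uv=[]
for p in np.array([[345,266],[443,266],[341,124],[447,123]])*f:
    x0,y0=(p-11).astype(int); w=m[y0:y0+23,x0:x0+23]
    ys,xs=np.nonzero(w); c=cv2.minEnclosingCircle(np.c_[xs,ys].astype(np.float32)); uv.append(np.array(c[0])+[x0,y0]); print(p,uv[-1],c[1],len(xs))
P=plane(b,uv,.0032)[:,:2]; c,y,res=rigid(H,P); print("board",c,y,"res mm\n",res*1000)
# heat sink top predicted
a=np.deg2rad(y);print("sink px*1.56",proj(b,[[c[0],c[1],.03]])*1.5625)
uvs=np.array([[346,262],[447,264],[346,113],[456,115]])*f
for z in (.012,.016,.02,.025,.03):
    P=plane(s,uvs,z)[:,:2];c,y,res=rigid(H,P);print(z,c,y,np.abs(res*1000).max(0),np.linalg.norm(P[0]-P[1]),np.linalg.norm(P[2]-P[3]),np.linalg.norm(P[0]-P[2]))
rim=np.array([[270,28],[525,37],[496,340],[281,332]])*f
P=plane(s,rim,.032);print("rim",P[:,:2],P[:,:2].mean(0),[np.linalg.norm(P[i]-P[i-1]) for i in range(4)])
t=[cv2.resize(s["frame"][int(p[1])-17:int(p[1])+18,int(p[0])-17:int(p[0])+18],(280,280),interpolation=cv2.INTER_CUBIC) for p in uvs]
print([(int(p[0])-17,int(p[1])-17) for p in uvs])
cv2.imwrite("pics/e.png",np.vstack([np.hstack(t[2:]),np.hstack(t[:2])])[:,:,::-1])
E
```

```text
[220.8  170.24] [220.9285717  170.21428585] 6.32868766784668 64
[283.52 170.24] [283.32352924 169.67647076] 6.275911808013916 63
[218.24  79.36] [217.89999962  78.69999981] 7.021496295928955 87
[286.08  78.72] [285.5        78.0714283] 7.089183807373047 87
board [ 0.46931177 -0.28426576] 14.321596588577345 res mm
 [[ 0.20976589 -0.10050125]
 [-0.03029347 -0.00816582]
 [-0.00292901  0.13382436]
 [-0.17654341 -0.02515729]]
sink px*1.56 [[393.51587324 201.65181932]]
0.012 [0.45076311 0.22950892] 12.560119960843181 [0.66527127 0.25467609] 0.06643157775396352 0.06633280234801153 0.09254537608714872
0.016 [0.4511292  0.22963407] 12.56011996084317 [0.4530637  0.54324232] 0.0655401178719743 0.06544266795481399 0.09130348942970917
0.02 [0.4514953  0.22975922] 12.560119960843185 [0.95999758 1.11003179] 0.06464865798998498 0.06455253356161648 0.0900616027722696
0.025 [0.45195291 0.22991566] 12.560119960843176 [1.73971031 1.81851862] 0.06353433313749841 0.06343986557011962 0.08850924445047025
0.03 [0.45241053 0.2300721 ] 12.560119960843192 [2.62254589 2.52700546] 0.06242000828501177 0.06232719757862277 0.08695688612867085
rim [[0.5213874  0.31933669]
 [0.55052632 0.18384864]
 [0.37614565 0.14575132]
 [0.34792318 0.28215163]] [0.44899564 0.23277207] [np.float64(0.17740508480917244), np.float64(0.13858603102989256), np.float64(0.178493760125418), np.float64(0.1392894533464291)]
[(204, 150), (269, 151), (204, 55), (274, 56)]
```

View pics/e.png

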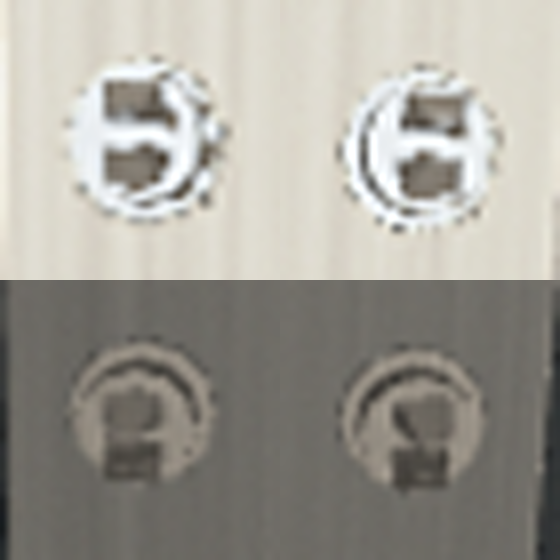

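```bash
python3 - <<'E'
from h import *
s=dict(np.load("pics/box1.npz"))
o=np.array([(204, 150), (269, 151), (204, 55), (274, 56)])
d=np.array([(142,133),(134,140),(143,140),(140,150)])
n=np.array([(133,158),(140,162),(135,135),(155,142)])
for nm,t,zs in (("disc",d,(.014,.016,.018,.02)),("head",n,(.024,.026,.028,.03,.033))):
  for z in zs:
    P=plane(s,o+(t+.5)/8-.5,z)[:,:2];c,y,res=rigid(H,P)
    L=[np.linalg.norm(P[0]-P[1]),np.linalg.norm(P[2]-P[3]),np.linalg.norm(P[0]-P[2]),np.linalg.norm(P[1]-P[3])]
    print(nm,z,c,round(y,2),np.round(np.array(L)*1000,1))
# rim corners auto: dark box outline on plane z=.032
g=cv2.cvtColor(s["frame"],cv2.COLOR_RGB2HSV)
E
```

```text
disc 0.014 [0.45135739 0.23008684] 12.28 [65.3 65.2 90.6 90.6]
disc 0.016 [0.45153766 0.23014593] 12.28 [64.8 64.8 90.  90. ]
disc 0.018 [0.45171793 0.23020503] 12.28 [64.4 64.3 89.4 89.4]
disc 0.02 [0.4518982  0.23026412] 12.28 [63.9 63.9 88.8 88.8]
head 0.024 [0.45117993 0.23000929] 12.21 [65.1 65.5 91.3 91.2]
head 0.026 [0.45136774 0.23007099] 12.21 [64.6 65.1 90.6 90.6]
head 0.028 [0.45155556 0.23013269] 12.21 [64.2 64.6 90.  90. ]
head 0.03 [0.45174337 0.23019439] 12.21 [63.7 64.2 89.3 89.3]
head 0.033 [0.45202508 0.23028695] 12.21 [63.  63.5 88.4 88.4]
```

```bash
python3 - <<'E'
from h import *
c=(.4693,-.2843);y=14.3
r.reach([*c,.30],[180,0,y]); r.wait(.2)
r.servo_line([*c,.205],speed=.12); r.servo_line([*c,.1905],speed=.03)
print(r.sense()["contact_force"])
r.grab(35); r.wait(.3); q=r.sense(); print(q["opening"],q["gripper_force"],q["contact_force"],q["tcp_pos"])
r.servo_line([*c,.22],speed=.08); r.wait(.2); q=r.sense(); print(q["opening"],q["contact_force"],q["clock"])
s=r.snapshot("wrist"); np.savez("pics/held.npz",**s)
cv2.imwrite("pics/f.png",cv2.resize(s["frame"][:,:,::-1],(800,600)))
E
```

```text
[0.53726376 0.3579944  0.01338986]
0.029735393800377236 34.99900817871094 [ 0.63850968 -0.3593175   1.32280036] [ 0.4692924  -0.28432115  0.19050791]
0.029903282821720476 [ 0.12412608  0.34758694 -1.41932458] 8.6417
```

View pics/f.png

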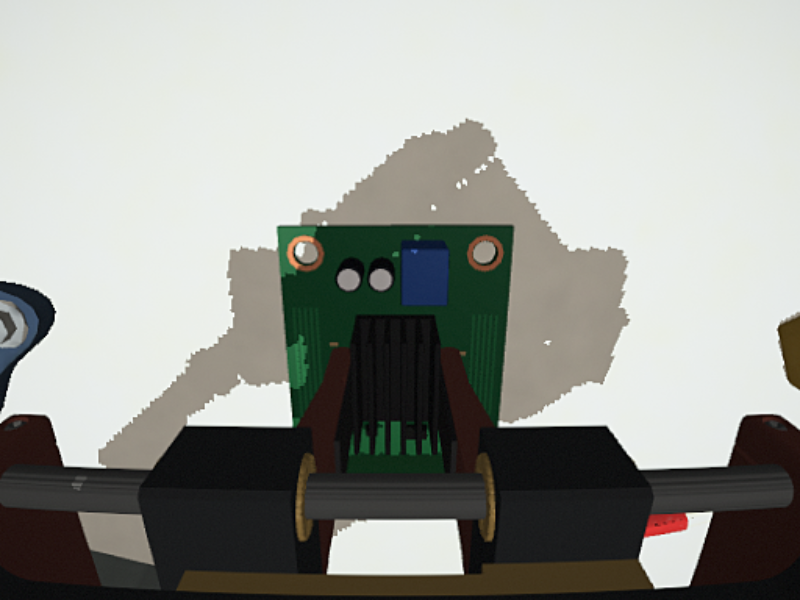

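Board held level, and the back hole rings show at (305,253) and (485,253). I'll measure where they sit in the tool frame.

```bash
python3 - <<'E'
from h import *
s=dict(np.load("pics/held.npz"))
h=cv2.cvtColor(s["frame"],cv2.COLOR_RGB2HSV);m=cv2.inRange(h,(3,60,70),(22,255,255));f=1/1.5625
uv=[]
for p in np.array([[305,253],[485,253]])*f:
    x0,y0=(p-14).astype(int);ys,xs=np.nonzero(m[y0:y0+29,x0:x0+29]);c=cv2.minEnclosingCircle(np.c_[xs,ys].astype(np.float32));uv.append(np.array(c[0])+[x0,y0]);print(uv[-1]/f,c[1])
P=plane(s,uv,.0327)[:,:2];a=np.deg2rad(14.3)
d=(P-[.4693,-.2843])@np.array([[np.cos(a),-np.sin(a)],[np.sin(a),np.cos(a)]])
print(d*1000)
# hover over the box
r.servo_line([.4693,-.2843,.42],speed=.2)
r.reach([.4516,.10,.42],[180,0,12.25]); r.reach([.4516,.2301,.30],[180,0,12.25]); r.wait(.3)
q=r.sense();print(q["clock"],q["contact_force"],q["tcp_pos"],q["orientation"],q["opening"])
for n in("scene","side","wrist"):
    s=r.snapshot(n);np.savez(f"pics/hov_{n}.npz",**s)
E
```

```text
[304.74759638 252.53605843] 11.967575073242188
[484.6827656 252.8172344] 11.932435989379883
[[ 45.92821639  33.44886749]
 [ 45.76366683 -32.37177853]]
12.3167 [ 0.25466426 -0.26830908 -1.50774805] [0.45202095 0.22933748 0.30133179] [-1.79984792e+02 -1.24785549e-01  1.21675141e+01] 0.029839515335312247
```

```bash
cat >> h.py <<'E'
def feel(x,y,z0,z1,stop,step=.001,speed=.012,base=0):
    z=z0
    while z>z1:
        z-=step; r.servo_line([x,y,z],speed=speed)
        q=r.sense();F=q["contact_force"][2]-base
        if F>stop: break
    r.wait(.15);q=r.sense();print("z",round(z,4),"act",np.round(q["tcp_pos"],4),"F",np.round(q["contact_force"],2),"T",np.round(q["torque"],2),"clk",round(q["clock"],2))
    return z,q
E
python3 - <<'E'
from h import *
x,y=.45186,.2296
r.servo_line([x,y,.235],[180,0,12.25],speed=.1); r.wait(.2); q=r.sense(); b=q["contact_force"][2]; print(b,q["tcp_pos"])
z,q=feel(x,y,.232,.222,4,base=b)
z,q=feel(x,y,z,.211,8,base=b)
s=r.snapshot("wrist");np.savez("pics/fit.npz",**s)
cv2.imwrite("pics/g.png",cv2.resize(s["frame"][:,:,::-1],(800,600)))
E
```

```text
-2.586344956152762 [0.45208651 0.22971402 0.23593401]
z 0.222 act [0.4519 0.2296 0.222 ] F [ 0.42  0.65 -0.85] T [-0.    0.18 -0.06] clk 16.35
z 0.213 act [0.4516 0.2296 0.2143] F [-8.59 -2.51 10.05] T [-0.44  1.69 -0.05] clk 18.75
```

View pics/g.png

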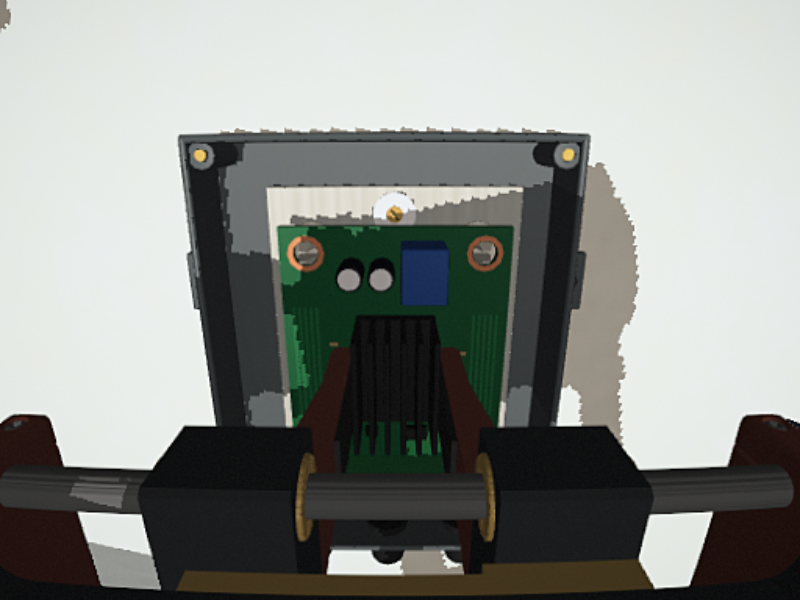

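The board has sunk onto the barbs: underside is about 24 mm up and the noses show in both back holes. I'll release it and press the first corner.

```bash
cat >> h.py <<'E'
C=np.array([.4515,.2296]);YAW=12.25
def corner(bx,by,zstart=.214,zmin=.1985,fmax=17):
    a=np.deg2rad(YAW);p=C+np.array([bx*np.cos(a)-by*np.sin(a),bx*np.sin(a)+by*np.cos(a)])
    r.reach([*p,.236],[180,0,YAW]);r.wait(.25);b=r.sense()["contact_force"][2]
    r.servo_line([*p,zstart],[180,0,YAW],speed=.05);r.wait(.1)
    z=zstart;tr=[];peak=0
    while z>zmin:
        z-=.0005;r.servo_line([*p,z],speed=.012)
        q=r.sense();F=q["contact_force"][2]-b;za=q["tcp_pos"][2];tr.append((round(za*1000,1),round(F,1)));peak=max(peak,F)
        if F>fmax or (za<.2055 and F>12): break
    r.wait(.3);q=r.sense();print(bx,by,tr,"| hold",np.round(q["tcp_pos"],4),np.round(q["contact_force"],1),"clk",round(q["clock"],1))
    r.servo_line([*p,.236],speed=.1)
E
python3 - <<'E'
from h import *
q=r.sense();p=q["tcp_pos"]
r.servo_line([.4516,.2296,.2145],speed=.02);print(r.sense()["contact_force"])
r.let_go();r.wait(.2);print(r.sense()["contact_force"],r.sense()["opening"])
r.servo_line([.4516,.2296,.25],speed=.1);r.grab(10)
corner(-.0315,.033)
s=r.snapshot("wrist");np.savez("pics/c1.npz",**s)
cv2.imwrite("pics/i.png",cv2.resize(s["frame"][:,:,::-1],(800,600)))
E
```

```text
[-5.7614374  -0.36284074  3.73247918]
[ 0.85601278  0.38590222 -0.34459375] 0.08770567103438125
-0.0315 0.033 [(np.float64(213.7), np.float64(-0.7)), (np.float64(213.0), np.float64(-1.0)), (np.float64(212.4), np.float64(-0.4)), (np.float64(212.0), np.float64(-0.1)), (np.float64(211.4), np.float64(-0.1)), (np.float64(211.0), np.float64(-0.0)), (np.float64(210.4), np.float64(-0.5)), (np.float64(209.9), np.float64(-0.5)), (np.float64(209.7), np.float64(1.3)), (np.float64(209.4), np.float64(3.6)), (np.float64(209.1), np.float64(6.3)), (np.float64(208.9), np.float64(6.2)), (np.float64(208.6), np.float64(7.6)), (np.float64(208.3), np.float64(8.8)), (np.float64(208.0), np.float64(10.2)), (np.float64(207.8), np.float64(10.7)), (np.float64(205.7), np.float64(0.2)), (np.float64(205.3), np.float64(3.9)), (np.float64(205.2), np.float64(5.7)), (np.float64(205.0), np.float64(8.0)), (np.float64(204.9), np.float64(9.8)), (np.float64(204.8), np.float64(11.7)), (np.float64(204.7), np.float64(14.3))] | hold [0.414  0.2554 0.2047] [-5.  -0.5 15.2] clk 29.4
```

View pics/i.png

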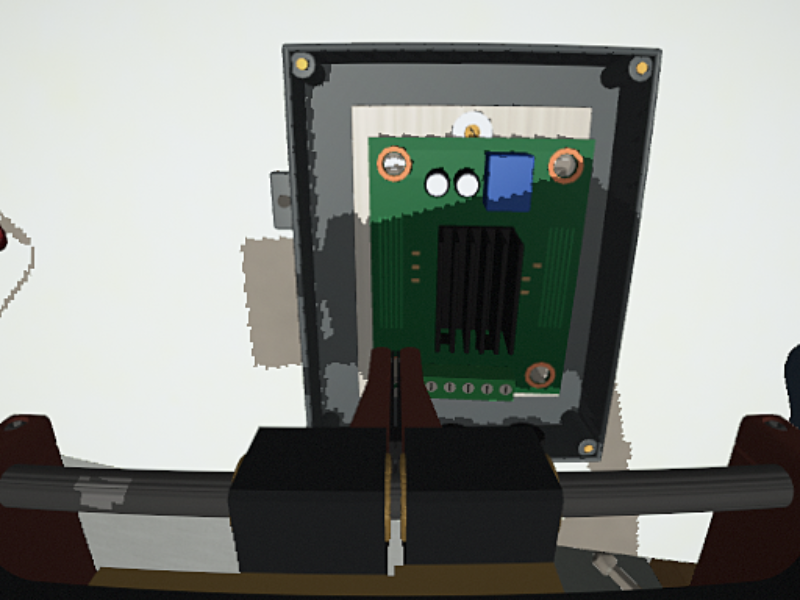

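```bash
sed -i 's/if F>fmax or (za<.2055 and F>12): break/drop=locals().get("drop",False) or (peak>7 and F<peak-5)\n        if F>fmax or (drop and F>12): break/; s/tr.append((round(za\*1000,1),round(F,1)))/tr.append(f"{za*1000:.1f}:{F:.1f}")/; s/"| hold"/" ".join(tr[-16:]),"| hold"/; s/bx,by,tr," "/bx,by," "/; s/print(bx,by,tr,/print(bx,by,/' h.py; python3 - <<'E'
from h import *
corner(-.0315,-.033,.2115)
corner(.031,.0365,.2115)
corner(.031,-.035,.2115)
s=r.snapshot("wrist");np.savez("pics/c4.npz",**s)
E
```

```text
-0.0315 -0.033 209.2:0.9 208.8:3.0 207.6:0.4 207.4:0.6 207.1:0.9 206.6:1.7 205.8:1.4 205.6:1.5 205.3:3.2 205.0:4.2 204.8:6.2 204.7:7.6 204.5:9.8 204.4:12.0 204.3:14.2 204.2:17.0 | hold [0.428  0.1908 0.2042] [-5.4 -0.9 17.6] clk 36.6
0.031 0.0365 208.9:2.4 208.5:5.4 208.3:6.2 208.1:6.4 207.9:9.9 207.6:9.6 207.4:10.9 207.1:11.7 206.9:13.8 205.8:10.3 204.6:7.5 203.3:3.9 202.8:8.3 202.7:10.2 202.7:11.9 202.6:14.8 | hold [0.4736 0.2719 0.2026] [-9.  -2.6 14.4] clk 44.1
0.031 -0.035 207.5:0.6 207.0:0.7 206.6:1.6 206.1:2.3 205.5:3.1 205.0:4.9 204.6:4.8 204.2:6.1 202.9:2.6 202.9:4.7 202.8:8.0 202.7:9.9 202.6:11.8 202.6:13.8 202.5:15.5 202.5:18.8 | hold [0.4889 0.2019 0.2024] [-11.9  -3.   17.6] clk 52.0
```

```bash
sed -i 's/r.wait(.25);b=/r.wait(.1);b=/' h.py; python3 - <<'E'
from h import *
corner(-.0315,-.033,.2055,.199)
print(r.sense()["clock"])
corner(-.0315,.033,.2055,.199)
r.servo_line([*(C-[.03,.007]),.26],speed=.2)
s=r.snapshot("wrist");print(r.sense()["clock"])
cv2.imwrite("pics/j.png",cv2.resize(s["frame"][:,:,::-1],(800,600)))
E
```

```text
-0.0315 -0.033 205.2:0.6 205.0:3.7 204.7:6.4 204.4:6.3 203.9:6.4 203.6:7.6 203.3:8.8 202.9:7.6 202.8:10.6 202.7:12.2 202.6:15.0 202.6:17.4 | hold [0.4282 0.1908 0.2026] [-3.6  0.4 17.5] clk 57.2
57.7167
-0.0315 0.033 205.2:2.3 205.0:5.0 204.6:5.9 204.3:6.7 203.8:6.4 203.6:7.5 203.3:8.0 202.9:8.9 202.8:11.3 202.7:13.9 202.7:16.4 202.6:17.6 | hold [0.4142 0.2554 0.2026] [-4.   0.1 18.5] clk 62.3
63.2667
```

View pics/j.png

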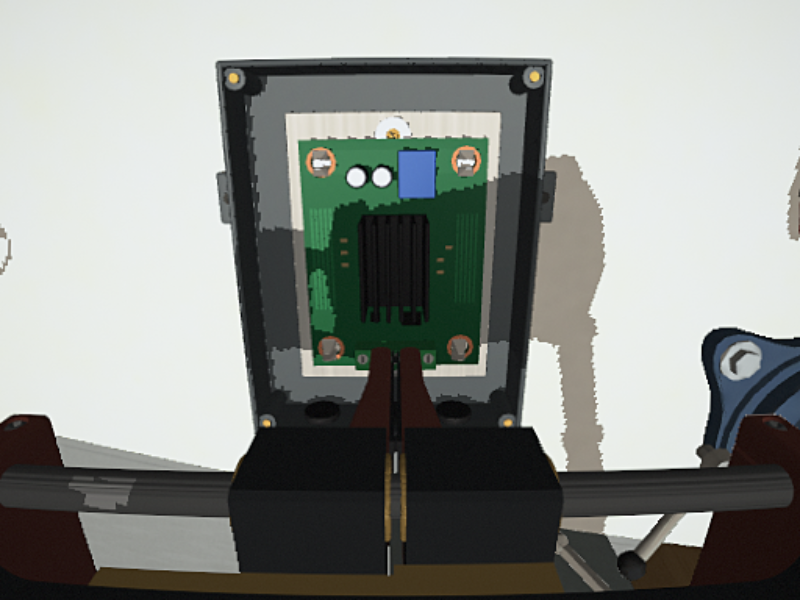

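```bash
python3 - <<'E'
from h import *
s=r.snapshot("wrist");np.savez("pics/end.npz",**s);f=1/1.5625
h=cv2.cvtColor(s["frame"],cv2.COLOR_RGB2HSV);m=cv2.inRange(h,(3,60,60),(22,255,255));uv=[]
for p in np.array([[331,348],[460,347],[321,163],[466,161]])*f:
    x0,y0=(p-12).astype(int);ys,xs=np.nonzero(m[y0:y0+25,x0:x0+25]);e=cv2.minEnclosingCircle(np.c_[xs,ys].astype(np.float32));uv.append(np.array(e[0])+[x0,y0]);print(uv[-1]/f,e[1])
uv=np.array(uv)
for z in(.017,.0202,.023):
    P=plane(s,uv,z)[:,:2];print(z,[round(1000*np.linalg.norm(P[i]-P[j]),1) for i,j in((0,1),(2,3),(0,2),(1,3))],rigid(H,P)[:2])
# pose by PnP
ok,rv,tv=cv2.solvePnP(np.c_[H,np.zeros(4)],uv,K(s),np.array(s["dist_coeffs"],float),flags=cv2.SOLVEPNP_IPPE)
R=np.array(s["R"]);X=(np.c_[H,np.zeros(4)]@cv2.Rodrigues(rv)[0].T+tv.T-np.array(s["t"]))@R;print(X.round(4))
print(r.sense()["clock"])
E
```

```text
[331.1718747  346.34374976] 8.38330364227295
[460.15625 346.09375] 8.514793395996094
[321.07054442 160.54300815] 9.749032020568848
[467.0014888 159.0773806] 9.436755180358887
0.017 [np.float64(67.1), np.float64(67.2), np.float64(93.3), np.float64(93.8)] (array([0.45089865, 0.22935211]), np.float64(12.581775668439708))
0.0202 [np.float64(66.1), np.float64(66.2), np.float64(91.9), np.float64(92.4)] (array([0.4516577 , 0.22951469]), np.float64(12.58177566843973))
0.023 [np.float64(65.2), np.float64(65.4), np.float64(90.8), np.float64(91.2)] (array([0.45232186, 0.22965695]), np.float64(12.581775668439716))
[[0.3997 0.2517 0.0203]
 [0.4141 0.1873 0.021 ]
 [0.4894 0.2719 0.0205]
 [0.5039 0.2075 0.0213]]
63.3167
```

Rings measured from the picture put the board top at 20.3–21.3 mm on all four corners. That is an underside of about 17–18 mm, flat and home, and it matches the hard stops I felt. Handing in.

```bash
python3 - <<'E'
from h import *
print(r.hand_in())
E
```

```text
the job is handed in; nothing more can be done
None
```

I handed the job in at about 63 s: by camera and by feel the board is down flat on all four supports, terminals to the glands, with no press above about 19 N; I couldn't read the barbs directly, and no verdict came back.

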